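Turn a recipe board over its rings and secure it

ROBOT

A 7-joint arm with a two-finger parallel gripper is mounted at the origin on a cart in front of the work surface, level with it; the furniture and walls round the work are solid. World frame = base frame: x ahead of the robot, y to its left, z up, the work surface at z = 0. Lengths are in m, angles in rad, forces in N, time in s.
With the tool pointing down it reaches from about 0.425 to 0.925 m from the base axis. Payload 6.8 kg.
Tool frame: the origin (TCP) lies at the very end of the fingers, on their centre line; the grasp point (between the pads) lies 19 mm behind it (r.grip_point_offset is the distance from the TCP to the grasp point, in m); z points along the fingers, y is the line along which they close (so a half turn about z gives the same grasp; the last joint's range is limited). The gripper opens to 85 mm and grips with 20 to 120 N. Pads are 22 mm wide; open, the fingers measure 114 mm over their backs; the gripper's body (76 mm by 85 mm) begins 54 mm behind the grasp point. The pads swing forward as they close: fully open they stand 13 mm farther back than shut.
Start: joints at [-1.307, 0.477, 0.022, 1.555, -0.011, 1.109, -0.083], TCP at [0.245, 0.629, 0.193] pointing down, gripper open.
Joint ranges: [-2.96, 2.96], [-0.34, 2.1], [-1.41, 1.46], [0.24, 2.44], [-1.37, 4.51], [0.17, 1.92], [-2.96, 2.96]. Speed limits (rad/s): [2.39, 2.39, 3.14, 3.14, 3.14, 3.14, 3.14].

INTERFACE

Orientations are given as a rotation vector (axis times angle).
In Python, from bench import status, eyes, r gives the robot as it stands.
- The arm moves only by the shell command python3 -m crank 'ROWS' [OPENING] [FORCE]. ROWS is JSON, a list of rows, each a list of 6 numbers: the shift along the tool's x, y, z normalised to -1 to 1, where 1 is 0.02 m, then the turn, a rotation vector about the tool's x, y, z normalised to -1 to 1, where 1 is 45 degrees. A call has 1 to 12 rows; each row shifts and turns the commanded pose from where the row before left it, along the tool's axes as they then stand; what a row does not reach is not made up. A row lasts 1/10 s, in which the tool goes at most 50 mm and 8.59 degrees, less where a joint would pass 70% of its speed; a pose out of reach is approached as far as the arm can. A call with a number of a shift or a turn outside -1 to 1 is refused whole. A call with a gripper value outside its range is refused whole. OPENING is the opening, from 0 (shut) to 1 (fully open), set as the call begins (- or left out, the last holds). The fingers move at their own pace and stop on an object; FORCE is the grip in N (left out, the last holds). Time passes only in rows, so rows that do not move let the fingers close. It gives the time, the measured TCP pose, the force, the opening and the grip force at its end, in the units of the state.
- status.get_obs(): the state, without advancing time (a new reading comes with each control period).
- eyes.grab_frame(name): name is "side" or "top"; returns a dict with "image" (400x640x3 uint8, red, green, blue), "depth" (400x640 float32, m along the optical axis (not along the pixel's ray), 0 where there is no reading), "fovy" (degrees; the focal length in pixels is half the picture's height over the tangent of half this angle, whatever the lens; pixels are square), "cx", "cy" (the principal point, pixels), "world_to_cam" (4x4, takes a point from world to camera coordinates). Camera axes: x right, y up, looking along -z (the intrinsics and any distortion apply to the point x, -y, -z); pixel columns grow to the right and rows downward; lengths in m; the calibration is good to about 2 mm. A picture is of the moment at which its call begins.
- r.hand_in(): hands the job in; it is judged then, once.
The state is a dict: "clock": time; "joints": joint angles; "qvel": joint speeds; "tau": joint torques, N m; "tcp_pos": TCP position; "orientation": TCP orientation; "contact_force": force on the tool from outside, world axes, zero at the start; "moment": the same for the moment, N m; "grip_width": finger opening in m; "gripper_force": force on a finger pad.
Only numpy, scipy, OpenCV 4.12 (cv2) and the standard library are available. Lean on these libraries where they do the work, as an engineer would, in place of code of your own. Each camera call takes 0.05 s, during which the arm holds its last target. There are 200 camera calls.

TASK

Turn the ring-bound recipe boards back by one: swing the steel keeper off the left-hand board, flip that board by its red tab over the rings until it lies flat on the right-hand boards, then swing the keeper round over it so that it is held there. Only push, gently, with the fingertips or the outside of the fingers; pinch and grip nothing, and leave the tin, mug and onion where they stand.

Things in the scene. Friction and masses are not known exactly. Their poses are not given: they have to be found in the camera images.
- stand: low wooden rest holding ring-bound stiff recipe boards; heavy, does not shift. Origin on the worktop under its middle. Its x runs from the left-hand boards to the right-hand ones, y along the spine (away from the robot), z up. Wood: x +-100, y +-88 mm, top at 36. Fixed boards either side: 9 to 117 mm from the spine, y +-80, tops at z = 48; on the left their tabs reach x = -139 at y = -20 to 68
- spine (a point): middle of the spine, 50 mm above the stand's origin: axis of the two upright steel rings (radius 18 mm, at y = -42 and 32 mm), about which the board turns; the axis runs along the stand's y
- recipe_board: the top left-hand board, rigid plastic, 4 mm thick, 0.1 to 0.16 kg, white with a picture of red soup. Origin on the spine axis at the stand's middle; at the start its axes are the stand's, and it turns about y. In its own frame it spans x = -14 to -117 mm, y +-80, z +-2 mm, plus the red tab
- red_tab (a point): middle of the red tab, at (-128, -48, 0) mm in the recipe board's frame. The tab is 40 mm wide (y), 22 mm long (x = -117 to -139), 4 mm thick. At the start its underside is 48 mm over the worktop with nothing beneath it, so that a tilted fingertip fits under it from the left
- board_turn (a joint): turn of the recipe board about the spine, rad: 0 = flat on the left (start), 1.57 = upright, 3.14 = flat on the right-hand boards. Light hinge with a little drag: before the upright it falls back, beyond it it sinks down on the right by itself
- keeper: steel keeper: flat arm 83 mm long, 10 wide, 4 thick, underside 54.5 mm over the worktop (2.5 mm above a board under it). Origin on its upright pivot, at (0, 66, 54.5) mm in the stand's frame, the far end of the spine; the arm points along its own -x. A board cannot be lifted or laid flat through it
- keeper_knob (a point): centre of the top of the black finger knob on the keeper, 74 mm from its pivot; knob diameter 15 mm, its top 79.5 mm and its foot 58.5 mm over the worktop
- keeper_turn (a joint): swing of the keeper about its upright pivot, rad: 0 = over the left-hand board (stop; it starts at 0 to 0.25), 1.57 = straight out along the stand's +y, clear of both sides (clear from about 0.85 to 2.3), 3.14 = over the right-hand boards (stop). It stays where it is left; about 0.5 N at the knob moves it
- tin: bystander: food tin, diameter 76, height 58 mm, on the worktop behind the stand; origin at the centre of its underside
- mug: bystander: cream mug, 78 mm across, 101 mm high, on the draining board left of the work; origin at the centre of its underside
- onion: bystander: red onion, 64x67x71 mm, on the draining board left of the work; origin at its underside

How it is judged:
By the outcome, as a careful person would: the job done as asked, in the order asked, and still so for the second after the job is handed in, with the robot touching nothing.
It also fails if it takes over 58 s, if anything falls off the work surface, if the arm or the gripper's body presses on something with over 40 N, if the wrist force passes 120 N, or if a joint passes its speed limit or range.

## Working session

There is one attempt and no reset: what is moved stays moved. The work goes in short steps, Python scripts to look and compute and a shell command to move; the robot and the scene stay as the last step left them, time stands still between calls to the robot, and variables do not carry over. Pictures are saved under pics/ and viewed, at most 14 in all, crops included, and the job is handed in when it is done.

```bash
mkdir -p pics; ls; python3 - <<'E'
from bench import status, eyes, r
import cv2,numpy as np
o=status.get_obs(); print({k:np.round(v,3).tolist() for k,v in o.items()})
for n in("side","top"):
    f=eyes.grab_frame(n); cv2.imwrite(f"pics/{n}0.png",f["image"][:,:,::-1]); np.savez(f"{n}0.npz",**f)
    print(n,f["fovy"],f["cx"],f["cy"],np.round(f["world_to_cam"],4).tolist(),[k for k in f])
E
```

```text
pics
{'clock': 0.0, 'joints': [-1.307, 0.478, 0.022, 1.556, -0.012, 1.109, -0.083], 'qvel': [0.0, 0.001, 0.001, 0.002, -0.002, 0.002, -0.0], 'tau': [-0.001, -59.645, 1.608, -28.12, 0.013, 0.009, 0.0], 'tcp_pos': [0.245, 0.628, 0.192], 'orientation': [-0.581, -3.087, 0.003], 'contact_force': [-0.618, 0.02, -0.172], 'moment': [0.04, 0.003, -0.032], 'gripper_force': 0.0, 'grip_width': 0.085}
side 54.11088850627763 319.9284726003241 207.39122256245247 [[-0.9805, -0.1963, 0.0131, 0.5991], [0.1036, -0.4588, 0.8825, -0.0974], [-0.1672, 0.8666, 0.4702, -0.8304], [0.0, 0.0, 0.0, 1.0]] ['image', 'depth', 'fovy', 'cx', 'cy', 'world_to_cam']
top 42.32471682609429 313.19738393120554 202.68052167749687 [[-0.0132, -0.9999, 0.0042, 0.0765], [0.9879, -0.0124, 0.1545, -0.6223], [-0.1544, 0.0062, 0.988, -1.2832], [0.0, 0.0, 0.0, 1.0]] ['image', 'depth', 'fovy', 'cx', 'cy', 'world_to_cam']
```

View pics.

View pics/top0.png

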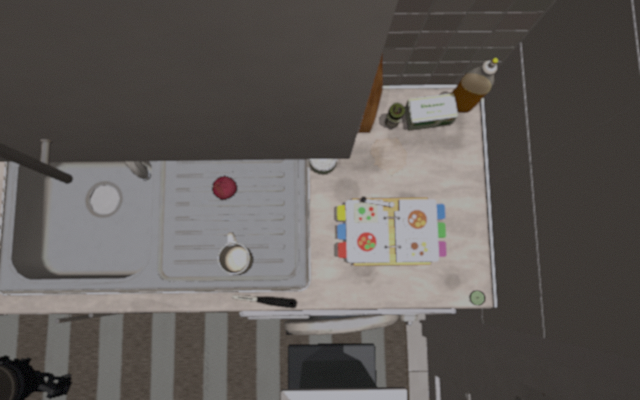

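View pics/side0.png

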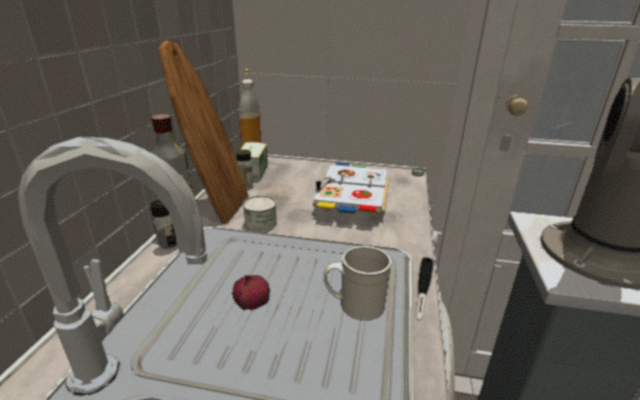

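```bash
cat > h.py <<'E'
import numpy as np,cv2
from bench import status,eyes,r
from scipy.spatial.transform import Rotation as R
def foc(f): return 200/np.tan(np.radians(float(f["fovy"]))/2)
def cast(f,u,v,z):
    F=foc(f);W=np.array(f["world_to_cam"]);d=np.array([(u-f["cx"])/F,-(v-f["cy"])/F,-1])
    Rt=W[:3,:3].T;c=-Rt@W[:3,3];d=Rt@d;return c+d*(z-c[2])/d[2]
def proj(f,p):
    F=foc(f);W=np.array(f["world_to_cam"]);c=W[:3,:3]@np.array(p)+W[:3,3]
    return np.array([f["cx"]+F*c[0]/-c[2],f["cy"]-F*c[1]/-c[2]])
def crop(f,box,k,name):
    a,b,c,d=box;cv2.imwrite("pics/"+name,cv2.resize(np.array(f["image"])[c:d,a:b,::-1],None,fx=k,fy=k,interpolation=cv2.INTER_CUBIC))
def blobs(f,lo,hi,box):
    a,b,c,d=box;h=cv2.cvtColor(np.ascontiguousarray(np.array(f["image"])[c:d,a:b]),cv2.COLOR_RGB2HSV)
    m=cv2.inRange(h,lo,hi);n,l,s,ce=cv2.connectedComponentsWithStats(m)
    return [(s[i,4],np.round(ce[i]+[a,c],1).tolist(),(s[i,:4]+[a,c,0,0]).tolist()) for i in range(1,n) if s[i,4]>5]
E
python3 - <<'E'
from h import *
f=dict(np.load("top0.npz"));s=dict(np.load("side0.npz"))
bx=(330,455,185,275)
crop(f,bx,6,"tc.png")
col={"red":((0,150,80),(6,255,255)),"yel":((22,150,100),(32,255,255)),"blue":((100,120,80),(115,255,255)),"green":((50,120,80),(75,255,255)),"mag":((140,100,80),(165,255,255))}
for k,(lo,hi) in col.items():
    for n,c,b in blobs(f,lo,hi,bx): print("top",k,n,c,b,np.round(cast(f,*c,.05),4))
sb=(305,400,155,220); crop(s,sb,8,"sc.png")
for k,(lo,hi) in col.items():
    for n,c,b in blobs(s,lo,hi,sb): print("side",k,n,c,b,np.round(cast(s,*c,.05),4))
W=f["world_to_cam"];dep=f["depth"]
for u,v in[(200,60),(330,140),(380,240),(360,245),(420,245)]:
    z=dep[v,u];F=foc(f);c=np.array([(u-f["cx"])/F*z,-(v-f["cy"])/F*z,-z]);print(u,v,z,W[:3,:3].T@(c-W[:3,3]))
E
```

```text
top red 25 [363.2, 236.3] [359, 234, 9, 7] [ 0.5346 -0.0578  0.05  ]
top red 10 [372.6, 240.1] [371, 238, 4, 4] [ 0.5246 -0.0814  0.05  ]
top red 18 [362.7, 245.0] [360, 242, 6, 7] [ 0.5125 -0.0559  0.05  ]
top red 77 [341.6, 249.7] [339, 243, 6, 14] [ 0.5013 -0.002   0.05  ]
top yel 78 [340.7, 212.7] [338, 206, 6, 14] [ 0.596  -0.0017  0.05  ]
top blue 75 [440.4, 211.1] [438, 205, 6, 13] [ 0.5969 -0.258   0.05  ]
top blue 72 [341.4, 231.4] [339, 225, 6, 14] [ 0.5479 -0.0025  0.05  ]
top mag 48 [441.9, 248.5] [440, 243, 5, 12] [ 0.501  -0.2569  0.05  ]
side red 61 [360.0, 194.8] [353, 191, 18, 7] [ 0.5254 -0.064   0.05  ]
side red 87 [366.9, 207.8] [359, 205, 18, 6] [ 5.028e-01 -5.000e-04  5.000e-02]
side yel 89 [325.8, 204.7] [317, 202, 18, 7] [0.5969 0.0052 0.05  ]
side blue 15 [341.3, 163.7] [337, 163, 11, 2] [ 0.6    -0.2549  0.05  ]
side blue 78 [346.3, 208.3] [338, 206, 17, 6] [0.5483 0.0123 0.05  ]
side green 8 [328.0, 192.4] [326, 192, 5, 2] [ 0.6036 -0.0598  0.05  ]
200 60 0.39757124 [0.58866244 0.15999748 0.98738096]
330 140 0.6249082 [0.5887736  0.05159569 0.75797341]
380 240 1.3151743 [ 0.52462322 -0.10025257  0.05023566]
360 245 1.3101679 [ 0.51236053 -0.04870715  0.05306491]
420 245 1.3139595 [ 0.51061552 -0.20165296  0.04990855]
```

View pics/tc.png

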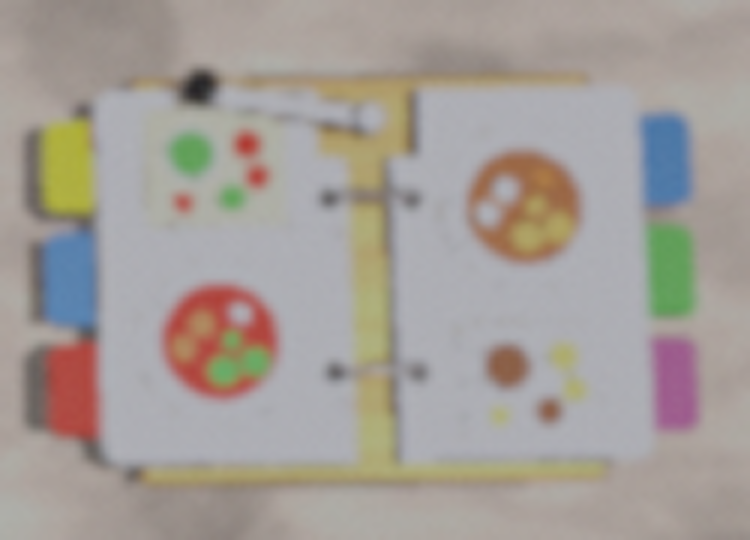

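```bash
cat >> h.py <<'E'
def fit(P,Q):
    P=np.array(P);Q=np.array(Q);p=P[:,0]+1j*P[:,1];q=Q[:,0]+1j*Q[:,1]
    a=np.vdot(p-p.mean(),q-q.mean());a/=abs(a);t=q.mean()-a*p.mean();return a,t,np.abs(a*p+t-q)
E
python3 - <<'E'
from h import *
f=dict(np.load("top0.npz"))
M=[((-.128,-.048),(341.6,249.7),.052),((-.128,.0),(341.4,231.4),.048),((-.128,.048),(340.7,212.7),.048),
((.128,.048),(440.4,211.1),.048),((.128,-.048),(441.9,248.5),.048),((0,.066),(391.3,204.7),.0585)]
a,t,e=fit([m[0] for m in M],[cast(f,*m[1],m[2])[:2] for m in M])
print("yaw",np.degrees(np.angle(a)),"origin",t,"res mm",e*1e3)
json=__import__("json");json.dump([a.real,a.imag,t.real,t.imag],open("pose.json","w"))
k=cast(f,330+200/6,185+87/6,.0795);ks=(complex(k[0],k[1])-t)/a
print("knob",k,"stand",ks,"r",abs(ks-.066j), "turn",np.angle(-(ks-.066j).conjugate()))
for s in[(-.128,-.048),(-.139,-.048),(0,.066),(0,.14),(.074,.066)]:print(s,a*complex(*s)+t)
for n,u,v,z in[("mug",236,258,.1),("onion",224,187,.05),("tin",323,163,.058)]:print(n,cast(f,u,v,z))
print(R.from_rotvec(status.get_obs()["orientation"]).as_matrix().round(3))
E
```

```text
yaw -89.95117689656439 origin (0.5486421708531418-0.13022189889707472j) res mm [0.73844283 0.59100041 0.41545048 0.58374069 0.91657609 1.16373262]
knob [ 0.6248567  -0.05769604  0.0795    ] stand (-0.07246088591426736+0.07627630546370466j) r 0.07318594428894004 turn 0.14087918999590304
(-0.128, -0.048) (0.500533116433137-0.002262847310979338j)
(-0.139, -0.048) (0.5005237430713054+0.008737148695387581j)
(0, 0.066) (0.6146421468913433-0.13016565872608532j)
(0, 0.14) (0.6886421200250843-0.13010260156467293j)
(0.074, 0.066) (0.6147052040527556-0.20416563185982634j)
mug [0.48126673 0.25845851 0.1       ]
onion [0.66685137 0.29843102 0.05      ]
tin [0.72535348 0.04181326 0.058     ]
[[-0.932  0.363 -0.001]
 [ 0.363  0.932 -0.002]
 [-0.    -0.002 -1.   ]]
```

```bash
python3 -m crank '[[0,0,0,0,0,0.19],[0,0,0,0,0,0.19],[0,0,0,0,0,0.19],[0,0,0,0,0,0.19],[0,0,0,0,0,0.19],[0,0,0,0,0,0.19],[0,0,0,0,0,0.19],[0,0,0,0,0,0.19]]' 0
python3 -m crank '[[-1,0.49,0,0,0,0],[-1,0.49,0,0,0,0],[-1,0.49,0,0,0,0],[-1,0.49,0,0,0,0],[-1,0.49,0,0,0,0],[-1,0.49,0,0,0,0],[-1,0.49,0,0,0,0],[-1,0.49,0,0,0,0],[-1,0.49,0,0,0,0],[-1,0.49,0,0,0,0],[-1,0.49,0,0,0,0],[-1,0.49,0,0,0,0]]'
```

```text
clock: 0.9
tcp_pos: [0.245, 0.6285, 0.1927]
orientation: [2.222, 2.22, -0.002]
contact_force: [-0.5, 0.1, -1.7]
grip_width: -0.0002
gripper_force: 0.0
clock: 2.1
tcp_pos: [0.3647, 0.3879, 0.1933]
orientation: [-2.216, -2.227, -0.0]
contact_force: [1.0, 0.0, -0.4]
grip_width: -0.0002
gripper_force: 0.0
```

```bash
python3 -m crank '[[-1,0.49,0,0,0,0],[-1,0.49,0,0,0,0],[-1,0.49,0,0,0,0],[-1,0.49,0,0,0,0],[-1,0.49,0,0,0,0],[-1,0.49,0,0,0,0],[-1,0.49,0,0,0,0],[-1,0.49,0,0,0,0],[-1,0.49,0,0,0,0],[-1,0.49,0,0,0,0],[-1,0.49,0,0,0,0],[-1,0.49,0,0,0,0]]'
python3 -m crank '[[-1,0.49,0,0,0,0],[-1,0.49,0,0,0,0],[-1,0.49,0,0,0,0],[-1,0.49,0,0,0,0],[-1,0.49,0.3,0,0,0],[-1,0.49,0.5,0,0,0],[-1,0.49,0.5,0,0,0],[-1,0.49,0.5,0,0,0],[-1,0.49,0.5,0,0,0],[-1,0.49,0.5,0,0,0],[0,0,0.5,0,0,0],[0,0,0,0,0,0]]'
python3 - <<'E'
from h import *
o=status.get_obs();print(o["tcp_pos"],R.from_rotvec(o["orientation"]).as_matrix().round(3).tolist())
s=eyes.grab_frame("side");crop(s,(280,420,110,220),5,"s1.png");print(proj(s,o["tcp_pos"]))
E
```

```text
clock: 3.3
tcp_pos: [0.4831, 0.1485, 0.1933]
orientation: [-2.216, -2.227, -0.001]
contact_force: [0.9, -0.5, 1.4]
grip_width: 0.0
gripper_force: 0.0
clock: 4.5
tcp_pos: [0.5804, -0.0499, 0.1259]
orientation: [-2.216, -2.224, 0.003]
contact_force: [0.1, 0.4, -0.5]
grip_width: 0.0001
gripper_force: 0.0
[ 0.58043596 -0.04987179  0.12586342] [[-0.004, 1.0, -0.003], [1.0, 0.004, 0.0], [0.0, -0.003, -1.0]]
[337.75155177 165.83871298]
```

View pics/s1.png

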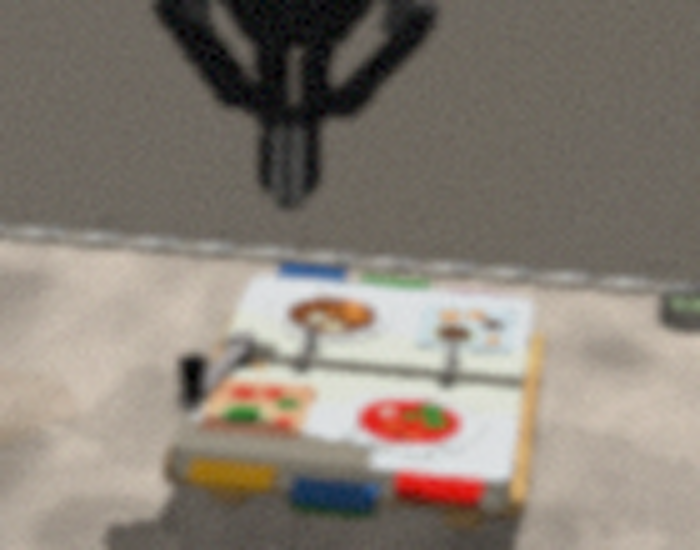

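```bash
python3 - <<'E'
from h import *
o=status.get_obs();s=eyes.grab_frame("side");p=np.array(o["tcp_pos"]);W=np.array(s["world_to_cam"])
print(o["clock"],p,proj(s,p),(W[:3,:3]@p+W[:3,3]))
d=s["depth"];print(d[130:175:3,338]);F=foc(s)
for v in range(130,172,4):
    z=d[v,338];c=np.array([(338-s["cx"])/F*z,-(v-s["cy"])/F*z,-z]);print(v,(W[:3,:3].T@(c-W[:3,3])).round(3),s["image"][v,338])
t=eyes.grab_frame("top");print(proj(t,p));crop(t,(300,440,140,260),5,"t1.png")
E
```

```text
4.55 [ 0.58088007 -0.04900086  0.1266063 ] [337.51510488 165.66183401] [ 0.04089192  0.09702795 -0.91050161]
[0.85795087 0.85992897 0.86371773 0.8659147  0.8734819  0.8749378
 0.8804832  0.8867306  1.2759862  1.2775896  1.2801071  1.138201
 1.1188467  1.095812   1.0760336 ]
130 [ 0.581 -0.036  0.215] [19 20 21]
134 [ 0.581 -0.037  0.206] [30 28 32]
138 [ 0.581 -0.039  0.196] [60 58 58]
142 [ 0.58  -0.039  0.187] [63 66 62]
146 [ 0.58  -0.039  0.178] [61 64 61]
150 [ 0.579 -0.037  0.169] [73 70 69]
154 [ 0.632 -0.405  0.023] [106  99  94]
158 [ 0.632 -0.407  0.008] [105 101  94]
162 [ 0.63  -0.393 -0.   ] [ 99 106 122]
166 [ 0.607 -0.241  0.048] [200 207 218]
170 [ 0.602 -0.208  0.049] [202 199 200]
[362.20100189 214.38029251]
```

View pics/t1.png

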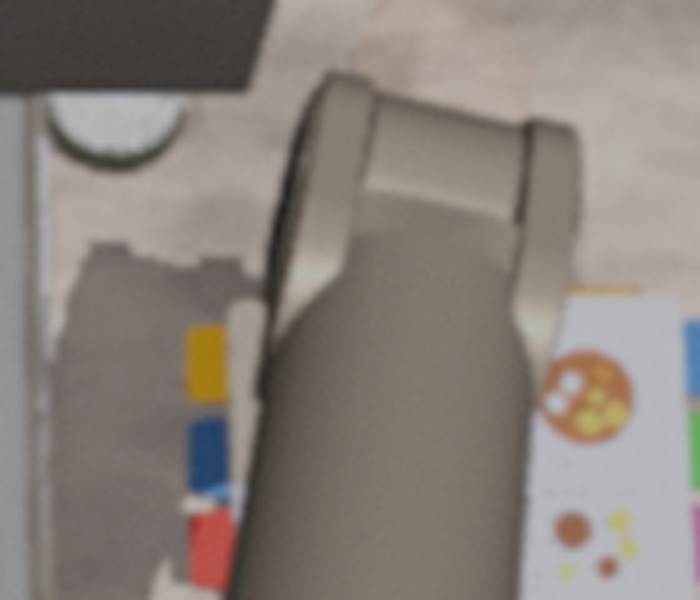

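The side view shows the closed fingertips ending at about z = 0.166 (pixel 338,151), some 40 mm above the reported TCP. The top view is hidden by the arm. I'll descend partway and measure again.

```bash
python3 -m crank '[[0,0,0.7,0,0,0],[0,0,0.7,0,0,0],[0,0,0,0,0,0],[0,0,0,0,0,0]]'
cat >> h.py <<'E'
def tip(s,p,dz=(-.03,.1)):
    "lowest finger pixel in the side view near the reported tcp: depth points close to p in x,y"
    W=np.array(s["world_to_cam"]);F=foc(s);d=s["depth"];v,u=np.nonzero(d>0);z=d[v,u]
    P=(np.c_[(u-s["cx"])/F*z,-(v-s["cy"])/F*z,-z]-W[:3,3])@W[:3,:3]
    m=(abs(P[:,0]-p[0])<.03)&(abs(P[:,1]-p[1])<.03)&(P[:,2]>p[2]+dz[0])&(P[:,2]<p[2]+dz[1]);Q=P[m];im=s["image"][v,u][m]
    Q=Q[im.max(1)<110]; return Q
E
python3 - <<'E'
from h import *
s=eyes.grab_frame("side");o=status.get_obs();p=np.array(o["tcp_pos"]);Q=tip(s,p);q=Q[np.argsort(Q[:,2])]
print(p,len(Q),q[:5].round(3).tolist())
for h in np.arange(p[2],p[2]+.1,.01):
    b=Q[abs(Q[:,2]-h)<.005]
    if len(b):print(round(h,3),b.min(0).round(3),b.max(0).round(3))
E
```

```text
clock: 5.05
tcp_pos: [0.5814, -0.0492, 0.0986]
orientation: [-2.215, -2.227, 0.002]
contact_force: [0.1, -0.3, -0.2]
grip_width: 0.0001
gripper_force: 0.0
[ 0.58180998 -0.04936077  0.0990839 ] 404 [[0.578, -0.048, 0.139], [0.583, -0.039, 0.139], [0.585, -0.038, 0.14], [0.581, -0.039, 0.14], [0.579, -0.039, 0.14]]
0.139 [ 0.577 -0.048  0.139] [ 0.588 -0.036  0.144]
0.149 [ 0.57  -0.046  0.144] [ 0.596 -0.035  0.154]
0.159 [ 0.57  -0.047  0.154] [ 0.597 -0.035  0.164]
0.169 [ 0.571 -0.058  0.164] [ 0.596 -0.035  0.174]
0.179 [ 0.555 -0.055  0.174] [ 0.612 -0.034  0.184]
0.189 [ 0.553 -0.061  0.184] [ 0.612 -0.033  0.194]
```

```bash
python3 -m crank '[[0,0,0.85,0,0,0],[0,0,0.85,0,0,0],[0,0,0,0,0,0],[0,0,0,0,0,0]]'
python3 - <<'E'
from h import *
s=eyes.grab_frame("side");o=status.get_obs();p=np.array(o["tcp_pos"]);Q=tip(s,p);q=Q[np.argsort(Q[:,2])]
print(p,q[:6].round(3).tolist())
K=tip(s,np.array([.625,-.058,.07]),(-.015,.04));K=K[K[:,0]>.612];print("knob",K.min(0),K.max(0),len(K))
crop(s,(290,400,120,220),6,"s2.png")
E
```

```text
clock: 5.5
tcp_pos: [0.5822, -0.0496, 0.0658]
orientation: [2.216, 2.227, 0.0]
contact_force: [0.2, 0.1, -0.7]
grip_width: 0.0002
gripper_force: 0.0
[ 0.58259029 -0.04959624  0.0661532 ] [[0.607, -0.052, 0.052], [0.609, -0.051, 0.052], [0.596, -0.059, 0.052], [0.593, -0.054, 0.052], [0.598, -0.058, 0.052], [0.595, -0.053, 0.053]]
knob [ 0.62214723 -0.07350666  0.05668814] [ 0.63225581 -0.04521862  0.08069629] 49
```

View pics/s2.png

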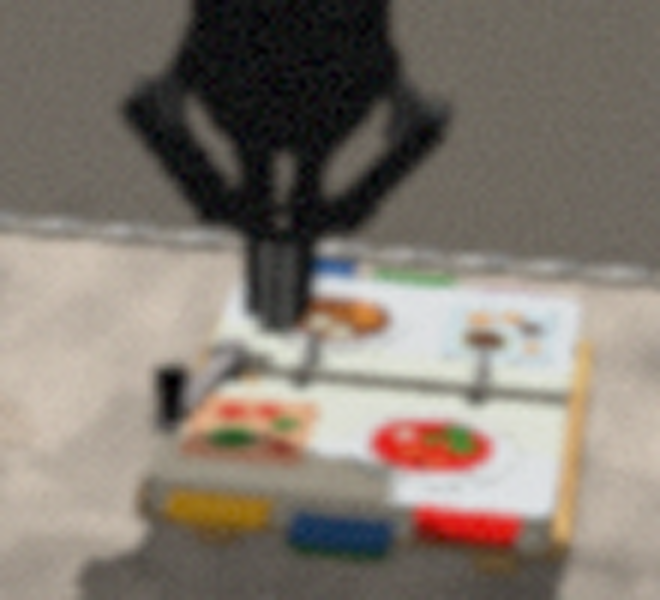

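The fingertip (crop 280,325) is clearly above the knob top (170,372). The reported TCP therefore lies about 40 mm beyond the real tip, and I'll allow for that.

```bash
python3 -m crank '[[0,0,0.5,0,0,0],[0,0,0.5,0,0,0],[0,0,0.5,0,0,0],[0,0,0.5,0,0,0],[0,0,0,0,0,0],[0,0,0,0,0,0]]'
python3 - <<'E'
from h import *
s=eyes.grab_frame("side");o=status.get_obs();p=np.array(o["tcp_pos"]);Q=tip(s,p,(.02,.1));Q=Q[(Q[:,2]>.058)&(Q[:,0]<.605)]
q=Q[np.argsort(Q[:,2])];print(p,q[:8].round(3).tolist(),np.round(o["contact_force"],1))
E
```

```text
clock: 6.15
tcp_pos: [0.5817, -0.0495, 0.0249]
orientation: [-2.216, -2.227, 0.001]
contact_force: [-0.3, -1.3, 0.5]
grip_width: -0.0
gripper_force: 0.0
[ 0.58203501 -0.04956549  0.02528752] [[0.584, -0.042, 0.064], [0.588, -0.039, 0.065], [0.579, -0.041, 0.065], [0.581, -0.04, 0.066], [0.586, -0.038, 0.066], [0.579, -0.04, 0.069], [0.583, -0.038, 0.069], [0.585, -0.037, 0.069]] [-0.3  0.4  0.4]
```

```bash
python3 -m crank '[[-0.11,0.56,0,0,0,0],[-0.11,0.56,0,0,0,0],[0,0.42,0,0,0,0],[0,0.42,0,0,0,0],[0,0.42,0,0,0,0],[-0.15,0.35,0,0,0,0],[-0.15,0.35,0,0,0,0],[-0.15,0.35,0,0,0,0],[-0.15,0.35,0,0,0,0]]'
python3 -m crank '[[-0.3,0.3,0,0,0,0],[-0.3,0.3,0,0,0,0],[-0.3,0.3,0,0,0,0],[-0.29,0.14,0,0,0,0],[-0.29,0.14,0,0,0,0],[-0.29,0.14,0,0,0,0],[-0.29,0.14,0,0,0,0],[0,0,0,0,0,0]]'
python3 - <<'E'
from h import *
s=eyes.grab_frame("side");o=status.get_obs();print(o["tcp_pos"])
W=np.array(s["world_to_cam"]);F=foc(s);d=s["depth"];v,u=np.nonzero(d>0);z=d[v,u]
P=(np.c_[(u-s["cx"])/F*z,-(v-s["cy"])/F*z,-z]-W[:3,3])@W[:3,:3]
m=(P[:,2]>.06)&(P[:,2]<.09)&(P[:,0]>.6)&(P[:,0]<.75)&(P[:,1]<0)&(P[:,1]>-.25)&(s["image"][v,u].max(1)<60)
Q=P[m];print(len(Q),Q[np.argsort(Q[:,0])][::max(1,len(Q)//12)].round(3).tolist())
crop(s,(280,390,130,220),6,"s3.png")
E
```

```text
clock: 7.1
tcp_pos: [0.6581, -0.0657, 0.0253]
orientation: [-2.216, -2.227, 0.0]
contact_force: [-0.6, 0.5, 0.7]
grip_width: 0.0002
gripper_force: 0.3
clock: 7.9
tcp_pos: [0.6873, -0.108, 0.0254]
orientation: [2.216, 2.225, -0.0]
contact_force: [0.4, 0.5, 0.2]
grip_width: -0.0002
gripper_force: 0.0
[ 0.68716724 -0.10726536  0.02537895]
31 [[0.677, -0.103, 0.088], [0.677, -0.104, 0.084], [0.679, -0.1, 0.08], [0.679, -0.102, 0.085], [0.68, -0.105, 0.089], [0.681, -0.1, 0.088], [0.681, -0.101, 0.082], [0.682, -0.103, 0.076], [0.683, -0.098, 0.081], [0.684, -0.1, 0.077], [0.688, -0.096, 0.084], [0.689, -0.099, 0.08], [0.691, -0.096, 0.078], [0.693, -0.095, 0.084], [0.696, -0.096, 0.086], [0.697, -0.1, 0.079]]
```

View pics/s3.png

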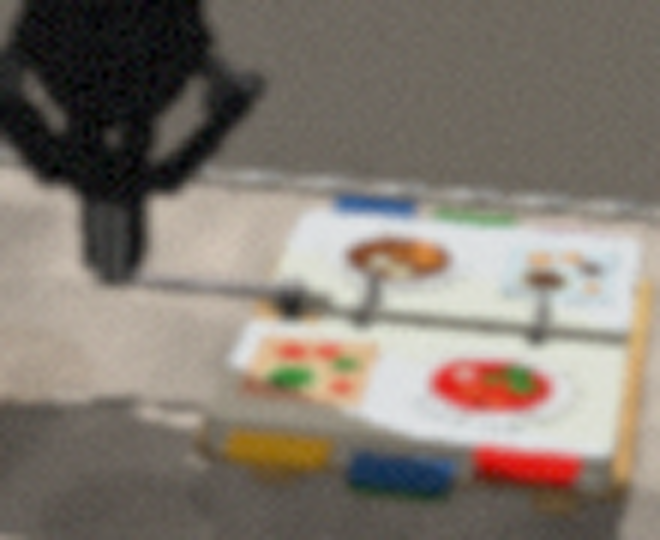

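```bash
python3 -m crank '[[0.5,0,0,0,0,0],[0.3,0,-0.8,0,0,0],[0.9,-0.95,-0.7,0,0,0],[0.9,-0.95,-0.7,0,0,0],[0.9,-0.95,-0.7,0,0,0],[0.9,-0.95,-0.7,0,0,0],[0.9,-0.95,-0.7,0,0,0],[0.9,-0.95,-0.7,0,0,0],[0.9,-0.95,-0.7,0,0,0],[0.9,-0.95,-0.7,0,0,0],[0.9,-0.95,-0.7,0,0,0],[0,-0.8,0,0,0,0]]'
python3 -m crank '[[0,0,0,0,-0.185,0],[0,0,0,0,-0.185,0],[0,0,0,0,-0.185,0],[0,0,0,0,-0.185,0],[0,0,0,0,-0.185,0],[0,0,0,0,-0.185,0],[0,0,0,0,0,0],[0,0,0,0,0,0]]'
python3 - <<'E'
from h import *
s=eyes.grab_frame("side");t=eyes.grab_frame("top");o=status.get_obs();p=np.array(o["tcp_pos"]);M=R.from_rotvec(o["orientation"]).as_matrix()
print(p,M.round(3).tolist(),o["clock"],o["joints"].round(2) if hasattr(o["joints"],"round") else o["joints"])
print("tcp px",proj(s,p),"tip px",proj(s,p-.04*M[:,2]),"tip top px",proj(t,p-.04*M[:,2]))
crop(s,(280,420,90,220),5,"s4.png")
E
```

```text
clock: 9.15
tcp_pos: [0.4994, 0.0747, 0.1699]
orientation: [2.21, 2.233, 0.008]
contact_force: [-0.1, -0.5, -0.7]
grip_width: -0.0
gripper_force: 0.0
clock: 9.95
tcp_pos: [0.4991, 0.0716, 0.1673]
orientation: [1.696, 1.708, -0.789]
contact_force: [0.7, -0.9, -0.9]
grip_width: 0.0
gripper_force: 0.0
[0.49940438 0.06958025 0.168768  ] [[-0.0, 1.0, 0.003], [0.646, 0.003, -0.763], [-0.763, 0.002, -0.646]] 10.05 [-1.2   0.65  0.68  1.88  0.35  1.24 -0.73]
tcp px [369.51690103 171.29057355] tip px [369.18394521 164.71964331] tip top px [300.20775483 247.04318519]
```

View pics/s4.png

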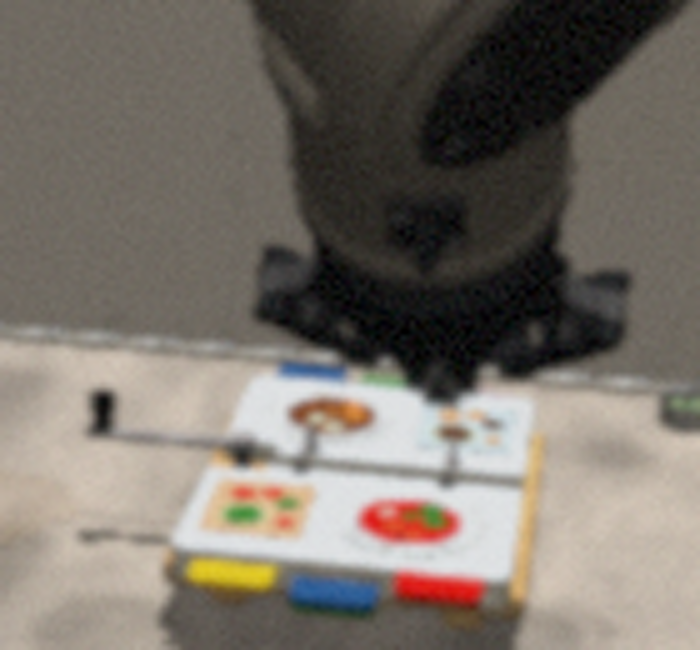

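```bash
python3 -m crank '[[0.55,0.05,0.79,0,0,0],[0.55,0,0.79,0,0,0],[0.55,0,0.79,0,0,0],[0.55,0,0.79,0,0,0],[0.55,0,0.79,0,0,0],[0.55,0,0.79,0,0,0],[0.55,0,0.79,0,0,0],[0.55,0,0.79,0,0,0],[0.55,0,0.79,0,0,0],[0,0,0,0,0,0],[0,0,0,0,0,0]]'
python3 - <<'E'
from h import *
s=eyes.grab_frame("side");t=eyes.grab_frame("top");o=status.get_obs();p=np.array(o["tcp_pos"]);M=R.from_rotvec(o["orientation"]).as_matrix()
T=p-.04*M[:,2];print(p,M.round(3).tolist(),o["clock"],"T",T)
W=np.array(s["world_to_cam"]);F=foc(s);d=s["depth"];v,u=np.nonzero(d>0);z=d[v,u]
P=(np.c_[(u-s["cx"])/F*z,-(v-s["cy"])/F*z,-z]-W[:3,3])@W[:3,:3]
m=(abs(P[:,0]-T[0])<.013)&(abs(P[:,1]-T[1])<.06)&(P[:,2]>.005)&(P[:,2]<.1)&(s["image"][v,u].max(1)<70)
Q=P[m];L=(Q-T)@M
i=np.argsort(-L[:,2])[:10];print("tool-frame rel T",L[i].round(3).tolist(),Q[i].round(3).tolist())
print(proj(s,T),proj(t,T));crop(s,(300,420,120,240),5,"s5.png")
E
```

```text
clock: 11.15
tcp_pos: [0.501, 0.025, 0.0017]
orientation: [1.702, 1.705, -0.788]
contact_force: [1.1, -0.5, 0.8]
grip_width: 0.0
gripper_force: 0.0
[0.50122371 0.02577132 0.00148931] [[-0.001, 1.0, 0.005], [0.645, 0.004, -0.764], [-0.764, 0.002, -0.645]] 11.25 T [0.50103775 0.05632752 0.02730179]
tool-frame rel T [] []
[364.57223237 229.073032  ] [318.50900718 250.65086621]
```

View pics/s5.png

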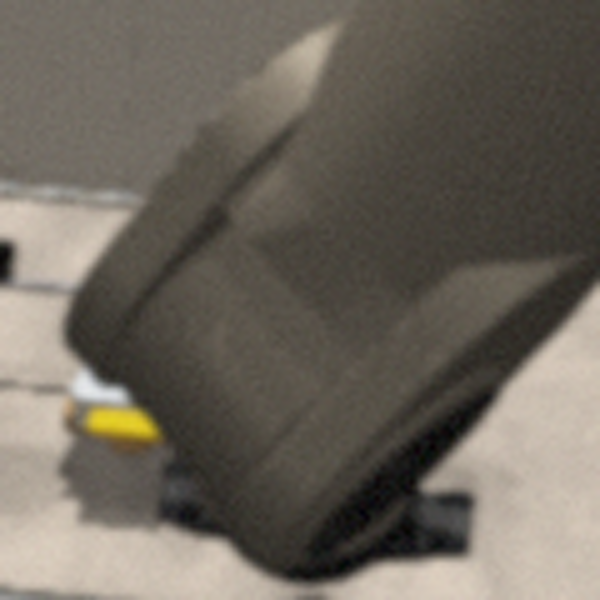

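```bash
python3 - <<'E'
from h import *
def pts(s):
    W=np.array(s["world_to_cam"]);F=foc(s);d=s["depth"];v,u=np.nonzero(d>0);z=d[v,u]
    return (np.c_[(u-s["cx"])/F*z,-(v-s["cy"])/F*z,-z]-W[:3,3])@W[:3,:3],u,v,s["image"][v,u]
s=eyes.grab_frame("side");P,u,v,c=pts(s)
for yy in np.arange(.04,.3,.02):
    m=(abs(P[:,1]-yy)<.01)&(P[:,0]>.4)&(P[:,0]<.6)&(P[:,2]>.01)&(c.max(1)<95)&(v<240)&(u>300)&(u<420)
    if m.any():print("arm y",round(yy,2),"zmin",P[m][:,2].min().round(3),m.sum())
t=eyes.grab_frame("top");P,u,v,c=pts(t)
m=(abs(P[:,0]-.501)<.015)&(P[:,1]>.0)&(P[:,1]<.12)&(P[:,2]>.012)&(c.max(1)<80)
print(P[m][np.argsort(P[m][:,1])][:10].round(3).tolist())
E
```

```text
arm y 0.1 zmin 0.049 1
arm y 0.12 zmin 0.059 186
arm y 0.14 zmin 0.074 80
arm y 0.16 zmin 0.096 6
arm y 0.18 zmin 0.09 26
arm y 0.2 zmin 0.095 35
arm y 0.22 zmin 0.119 46
arm y 0.24 zmin 0.13 40
arm y 0.26 zmin 0.144 5
arm y 0.28 zmin 0.143 17
[[0.512, 0.06, 0.041], [0.492, 0.061, 0.04], [0.512, 0.063, 0.046], [0.492, 0.063, 0.044], [0.512, 0.065, 0.045], [0.491, 0.066, 0.051], [0.512, 0.068, 0.047], [0.492, 0.068, 0.042], [0.511, 0.071, 0.053], [0.494, 0.071, 0.05]]
```

```bash
python3 -m crank '[[0.19,0,0.16,0,0,0],[-0.34,0,0.405,0,0,0],[-0.34,0,0.405,0,0,0],[-0.34,0,0.405,0,0,0],[-0.34,0,0.405,0,0,0],[-0.34,0,0.405,0,0,0],[0,0,0,0,0,0]]'
python3 - <<'E'
from h import *
o=status.get_obs();p=np.array(o["tcp_pos"]);M=R.from_rotvec(o["orientation"]).as_matrix();print("T",p-.04*M[:,2])
t=eyes.grab_frame("top");bx=(325,455,185,275);print(blobs(t,(0,150,80),(6,255,255),bx),proj(t,p-.04*M[:,2]))
E
```

```text
clock: 12.05
tcp_pos: [0.4998, -0.0299, -0.0044]
orientation: [1.699, 1.703, -0.794]
contact_force: [-0.4, 0.3, 0.3]
grip_width: -0.0001
gripper_force: 0.0
T [0.49975752 0.00073251 0.02128016]
[(np.int32(21), [362.9, 236.1], [359, 234, 9, 7]), (np.int32(9), [372.8, 240.1], [371, 238, 4, 4]), (np.int32(82), [341.5, 249.5], [338, 243, 7, 14]), (np.int32(9), [361.9, 246.7], [360, 245, 4, 4])] [339.92517054 251.01274909]
```

```bash
python3 -m crank '[[-0.2,0,-0.23,0,0,0],[-0.52,0,-0.31,0,0,0],[-0.52,0,-0.31,0,0,0],[-0.52,0,-0.31,0,0,0],[-0.52,0,-0.31,0,0,0]]'
python3 - <<'E'
from h import *
o=status.get_obs();p=np.array(o["tcp_pos"]);M=R.from_rotvec(o["orientation"]).as_matrix();T=p-.04*M[:,2];U=T-.011*M[:,0];print("T",T,"U rel",U[1]+.130,U[2]-.05,M[:,2],o["contact_force"],o["moment"])
t=eyes.grab_frame("top");bx=(325,455,185,275);print(blobs(t,(0,150,80),(6,255,255),bx))
W=np.array(t["world_to_cam"]);F=foc(t)
for uv in [(355,242),(360,225),(375,232),(370,245)]:
    z=t["depth"][uv[1],uv[0]];c=np.array([(uv[0]-t["cx"])/F*z,-(uv[1]-t["cy"])/F*z,-z]);print(uv,(W[:3,:3].T@(c-W[:3,3])).round(3))
E
```

```text
clock: 12.6
tcp_pos: [0.5008, -0.0345, 0.0502]
orientation: [1.698, 1.706, -0.79]
contact_force: [-0.1, 1.2, -1.1]
grip_width: -0.0001
gripper_force: 0.3
T [ 0.50061803 -0.00385795  0.07599224] U rel 0.11906200766454912 0.03441078455846548 [ 0.0042628  -0.7653107  -0.64364692] [-0.09416906  1.16328665 -1.11448422] [ 0.94702235 -0.00337741  0.06046198]
[(np.int32(10), [373.0, 207.5], [372, 206, 3, 4]), (np.int32(6), [374.5, 213.0], [374, 212, 2, 3]), (np.int32(77), [366.6, 239.7], [362, 232, 12, 18]), (np.int32(15), [374.9, 239.1], [373, 236, 4, 6]), (np.int32(110), [345.7, 248.5], [342, 241, 8, 16])]
(355, 242) [ 0.518 -0.033  0.086]
(360, 225) [ 0.56  -0.047  0.082]
(375, 232) [ 0.543 -0.086  0.069]
(370, 245) [ 0.511 -0.072  0.073]
```

```bash
python3 -m crank '[[-0.59,0,-0.1,0,0,0],[-0.59,0,-0.1,0,0,0],[-0.59,0,-0.1,0,0,0],[-0.59,0,-0.1,0,0,0],[-0.52,0,0.09,0,0,0],[-0.52,0,0.09,0,0,0],[-0.52,0,0.09,0,0,0],[-0.52,0,0.09,0,0,0]]'
python3 - <<'E'
from h import *
o=status.get_obs();p=np.array(o["tcp_pos"]);M=R.from_rotvec(o["orientation"]).as_matrix();T=p-.04*M[:,2];U=T-.011*M[:,0];print("U rel",U[1]+.130,U[2]-.05,o["contact_force"])
t=eyes.grab_frame("top");W=np.array(t["world_to_cam"]);F=foc(t);b=blobs(t,(0,150,80),(6,255,255),(325,455,185,275));print(b)
for uv in [tuple(int(x) for x in q[1]) for q in b]+[(375,225),(380,225),(370,225)]:
    z=t["depth"][uv[1],uv[0]];c=np.array([(uv[0]-t["cx"])/F*z,-(uv[1]-t["cy"])/F*z,-z]);q=(W[:3,:3].T@(c-W[:3,3])).round(3);print(uv,q,np.degrees(np.arctan2(q[2]-.05,q[1]+.13)))
E
```

```text
clock: 13.45
tcp_pos: [0.5007, -0.0917, 0.1178]
orientation: [1.698, 1.706, -0.791]
contact_force: [-1.3, 0.3, -1.4]
grip_width: 0.0001
gripper_force: 0.3
U rel 0.06184997185064815 0.10194853310270856 [-1.32175929  0.30614039 -1.41084786]
[(np.int32(42), [382.2, 237.6], [381, 231, 5, 18]), (np.int32(64), [371.4, 246.2], [369, 239, 6, 16])]
(382, 237) [ 0.526 -0.096  0.118] 63.43494882292201
(371, 246) [ 0.501 -0.063  0.168] 60.41223653458138
(375, 225) [ 0.552 -0.076  0.148] 61.144338780283476
(380, 225) [ 0.555 -0.091  0.125] 62.52556837372287
(370, 225) [ 0.564 -0.077  0.044] -6.458816378718661
```

Board at about 61°. I'll carry on past upright.

```bash
python3 -m crank '[[-0.46,0,0.25,0,0,0],[-0.46,0,0.25,0,0,0],[-0.46,0,0.25,0,0,0],[-0.46,0,0.25,0,0,0],[-0.27,0,0.285,0,0,0],[-0.27,0,0.285,0,0,0],[-0.27,0,0.285,0,0,0],[-0.27,0,0.285,0,0,0]]'
python3 -m crank '[[-0.19,0,0.34,0,0,0],[-0.19,0,0.34,0,0,0],[-0.19,0,0.34,0,0,0],[-0.19,0,0.34,0,0,0]]'
python3 - <<'E'
from h import *
o=status.get_obs();p=np.array(o["tcp_pos"]);M=R.from_rotvec(o["orientation"]).as_matrix();T=p-.04*M[:,2];U=T-.011*M[:,0];print("U rel",U[1]+.130,U[2]-.05,o["contact_force"])
t=eyes.grab_frame("top");W=np.array(t["world_to_cam"]);F=foc(t);b=blobs(t,(0,150,80),(6,255,255),(325,475,175,275));print(b)
for uv in [tuple(int(x) for x in q[1]) for q in b]+[(400,215),(410,215),(420,215),(430,215)]:
    z=t["depth"][uv[1],uv[0]];c=np.array([(uv[0]-t["cx"])/F*z,-(uv[1]-t["cy"])/F*z,-z]);q=(W[:3,:3].T@(c-W[:3,3])).round(3);print(uv,q,np.degrees(np.arctan2(q[2]-.05,q[1]+.13)))
E
```

```text
clock: 14.3
tcp_pos: [0.5013, -0.1617, 0.1344]
orientation: [1.697, 1.707, -0.791]
contact_force: [-0.2, 0.6, -0.7]
grip_width: 0.0
gripper_force: 0.0
clock: 14.7
tcp_pos: [0.5014, -0.1923, 0.1284]
orientation: [1.698, 1.707, -0.791]
contact_force: [1.1, -0.4, -0.1]
grip_width: -0.0004
gripper_force: 0.0
U rel -0.03879129194229941 0.11256931817865377 [ 1.07131334 -0.38415464 -0.05296939]
[(np.int32(10), [404.0, 220.9], [402, 220, 5, 3]), (np.int32(73), [424.6, 245.4], [422, 239, 6, 14])]
(404, 220) [ 0.569 -0.154  0.102] 114.77514056883193
(424, 245) [ 0.503 -0.188  0.16 ] 117.80145877993414
(400, 215) [ 0.584 -0.148  0.084] 117.89727103094764
(410, 215) [ 0.579 -0.166  0.121] 116.88693419247673
(420, 215) [ 0.574 -0.182  0.156] 116.13100054493857
(430, 215) [ 0.588 -0.232  0.047] -178.31531568210372
```

```bash
python3 -m crank '[[0,0,-0.8,0,0,0],[0,0,-1,0,0,0],[0,0,-1,0,0,0],[0,0,-1,0,0,0],[0,0,-1,0,0,0],[0,0,-1,0,0,0],[0,0,0,0,0.185,0],[0,0,0,0,0.185,0],[0,0,0,0,0.185,0],[0,0,0,0,0.185,0],[0,0,0,0,0.185,0],[0,0,0,0,0.185,0]]'
python3 - <<'E'
from h import *
o=status.get_obs();p=np.array(o["tcp_pos"]);M=R.from_rotvec(o["orientation"]).as_matrix();print(M.round(3).tolist(),"tip",p-.04*M[:,2])
t=eyes.grab_frame("top");W=np.array(t["world_to_cam"]);F=foc(t);b=blobs(t,(0,150,80),(6,255,255),(325,475,175,275));print(b)
for uv in [tuple(int(x) for x in q[1]) for q in b]+[(410,215),(420,215),(430,215),(430,240)]:
    z=t["depth"][uv[1],uv[0]];c=np.array([(uv[0]-t["cx"])/F*z,-(uv[1]-t["cy"])/F*z,-z]);q=(W[:3,:3].T@(c-W[:3,3])).round(3);print(uv,q,np.degrees(np.arctan2(q[2]-.05,q[1]+.13)))
E
```

```text
clock: 15.95
tcp_pos: [0.5019, -0.1028, 0.2047]
orientation: [-2.214, -2.227, -0.012]
contact_force: [-1.0, -0.6, -1.0]
grip_width: 0.0001
gripper_force: 0.0
[[-0.006, 1.0, 0.005], [1.0, 0.006, 0.007], [0.007, 0.005, -1.0]] tip [ 0.5017338  -0.10307279  0.24471981]
[(np.int32(7), [372.0, 245.0], [371, 244, 3, 3])]
(372, 245) [ 0.512 -0.08   0.048] -2.2906100426385314
(410, 215) [ 0.514 -0.069  0.619] 83.88094100216391
(420, 215) [ 0.515 -0.084  0.614] 85.33726066374537
(430, 215) [ 0.515 -0.099  0.613] 86.84835275022539
(430, 240) [ 0.476 -0.091  0.64 ] 86.21815363543084
```

```bash
python3 -m crank '[[0.1,0.93,0.2,0,0,0],[0.1,0.93,0.2,0,0,0],[0.1,0.93,0.2,0,0,0],[0.1,0.93,0.2,0,0,0],[0.1,0.93,0.2,0,0,0],[0.1,0.93,0.2,0,0,0],[0.1,0.93,0.2,0,0,0],[0.1,0.93,0.2,0,0,0],[0.1,0.93,0.2,0,0,0],[0.1,0.93,0.2,0,0,0],[0,0,0,0,0,0]]'
python3 - <<'E'
from h import *
o=status.get_obs();p=np.array(o["tcp_pos"]);M=R.from_rotvec(o["orientation"]).as_matrix();print("tip",p-.04*M[:,2])
s=eyes.grab_frame("side");crop(s,(270,410,110,220),5,"s6.png")
W=np.array(s["world_to_cam"]);F=foc(s)
for q in[(.50,-.2,.052),(.55,-.2,.052),(.5,-.17,.052)]:
    u,v=proj(s,q).round().astype(int);z=s["depth"][v,u];c=np.array([(u-s["cx"])/F*z,-(v-s["cy"])/F*z,-z]);print(u,v,(W[:3,:3].T@(c-W[:3,3])).round(3))
E
```

```text
clock: 17.1
tcp_pos: [0.6879, -0.0808, 0.1616]
orientation: [2.214, 2.229, -0.003]
contact_force: [-0.6, 0.8, -0.9]
grip_width: -0.0
gripper_force: 0.0
tip [ 0.68798463 -0.08074048  0.2016392 ]
375 173 [ 0.5   -0.201  0.053]
356 172 [ 0.551 -0.196  0.053]
374 178 [ 0.5   -0.169  0.052]
```

View pics/s6.png

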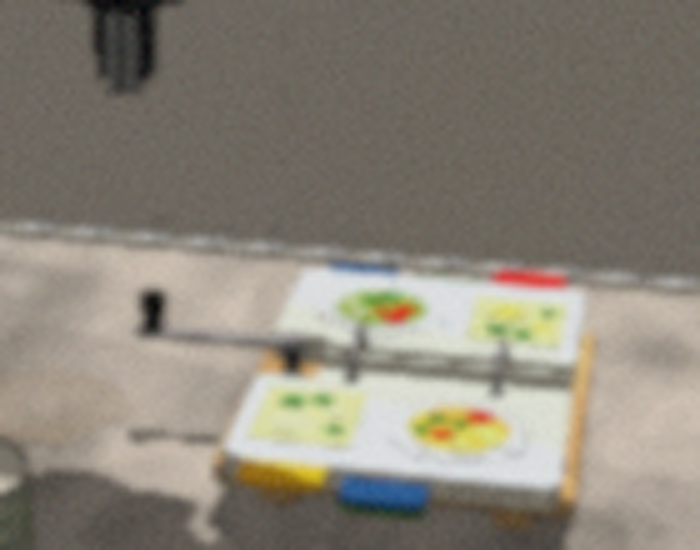

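```bash
python3 -m crank '[[0,0,0.97,0,0,0],[0,0,0.97,0,0,0],[0,0,0.97,0,0,0],[0,0,0.97,0,0,0],[0,0,0.97,0,0,0],[0,0,0.97,0,0,0],[0,0,0.97,0,0,0],[-0.51,0,0,0,0,0],[-0.51,0,0,0,0,0],[-0.51,0.03,0,0,0,0],[0,0,0,0,0,0]]'
python3 -m crank '[[-0.36,0.05,0,0,0,0],[-0.36,0.05,0,0,0,0],[-0.36,0.05,0,0,0,0],[-0.34,-0.05,0,0,0,0],[-0.34,-0.05,0,0,0,0],[-0.34,-0.05,0,0,0,0],[-0.35,-0.18,0,0,0,0],[-0.35,-0.18,0,0,0,0],[-0.35,-0.18,0,0,0,0],[0,0,0,0,0,0]]'
python3 - <<'E'
from h import *
o=status.get_obs();p=np.array(o["tcp_pos"]);M=R.from_rotvec(o["orientation"]).as_matrix();print("tip",p-.04*M[:,2])
s=eyes.grab_frame("side");crop(s,(280,390,120,210),6,"s7.png")
E
```

```text
clock: 18.25
tcp_pos: [0.688, -0.1164, 0.0292]
orientation: [2.218, 2.221, 0.0]
contact_force: [-0.1, -0.4, 0.9]
grip_width: -0.0001
gripper_force: 0.0
clock: 19.25
tcp_pos: [0.6763, -0.1777, 0.0277]
orientation: [2.218, 2.224, -0.001]
contact_force: [-0.5, 0.8, -1.2]
grip_width: -0.0002
gripper_force: 0.0
tip [ 0.67626007 -0.1776866   0.06765564]
```

View pics/s7.png

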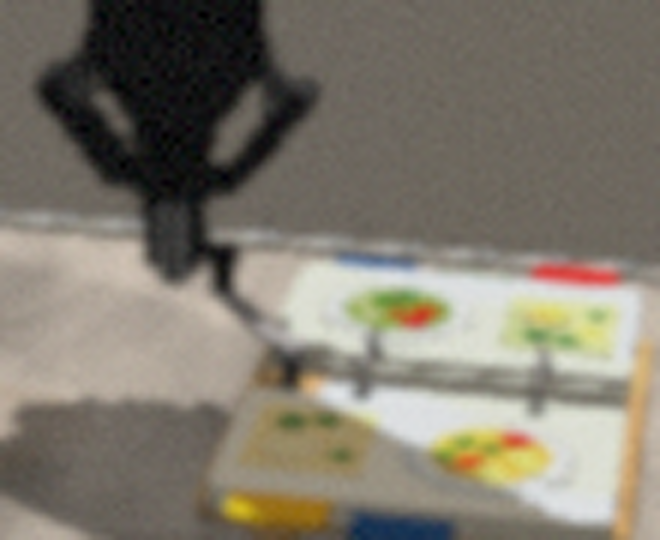

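The keeper is following: the knob is at crop (222,255), just ahead of the fingertip. Continuing to the stop.

```bash
python3 -m crank '[[-0.24,-0.26,0,0,0,0],[-0.24,-0.26,0,0,0,0],[-0.24,-0.26,0,0,0,0],[-0.16,-0.31,0,0,0,0],[-0.16,-0.31,0,0,0,0],[-0.16,-0.31,0,0,0,0],[-0.1,-0.2,0,0,0,0],[0,0,0,0,0,0]]'
python3 - <<'E'
from h import *
s=eyes.grab_frame("side");d=s["depth"]
o=status.get_obs();p=np.array(o["tcp_pos"]);M=R.from_rotvec(o["orientation"]).as_matrix();print("tip",p-.04*M[:,2],o["contact_force"])
W=np.array(s["world_to_cam"]);F=foc(s);v,u=np.nonzero(d>0);z=d[v,u]
P=(np.c_[(u-s["cx"])/F*z,-(v-s["cy"])/F*z,-z]-W[:3,3])@W[:3,:3]
m=(P[:,2]>.063)&(P[:,2]<.08)&(P[:,0]>.58)&(P[:,0]<.632)&(P[:,1]<-.16)&(P[:,1]>-.25)&(s["image"][v,u].max(1)<80)
Q=P[m];print(Q.round(3).tolist())
E
```

```text
clock: 20.1
tcp_pos: [0.6383, -0.2025, 0.0275]
orientation: [-2.217, -2.226, 0.001]
contact_force: [-0.2, -0.9, 0.4]
grip_width: 0.0003
gripper_force: 0.0
tip [ 0.63880907 -0.20205214  0.06753371] [-1.18719883  0.34041949  0.21196464]
[[0.628, -0.207, 0.08], [0.628, -0.205, 0.078], [0.625, -0.203, 0.079], [0.622, -0.203, 0.079], [0.619, -0.204, 0.079], [0.616, -0.202, 0.08], [0.632, -0.196, 0.078], [0.629, -0.196, 0.078], [0.628, -0.206, 0.074], [0.623, -0.196, 0.078], [0.621, -0.2, 0.077], [0.615, -0.198, 0.078], [0.613, -0.202, 0.077], [0.631, -0.195, 0.075], [0.623, -0.197, 0.075], [0.62, -0.195, 0.076], [0.618, -0.198, 0.075], [0.615, -0.198, 0.076], [0.613, -0.202, 0.074], [0.621, -0.197, 0.073], [0.618, -0.198, 0.072], [0.616, -0.2, 0.072], [0.62, -0.195, 0.07], [0.618, -0.199, 0.069], [0.615, -0.2, 0.069], [0.621, -0.201, 0.065], [0.618, -0.199, 0.066], [0.615, -0.199, 0.066], [0.618, -0.198, 0.064]]
```

```bash
python3 -m crank '[[0,-0.1,0,0,0,0],[0,-0.1,0,0,0,0],[0,0,0,0,0,0]]'
python3 -m crank '[[0,0.4,0,0,0,0],[0,0.6,0,0,0,0],[0,0.3,-0.9,0,0,0],[0,0,-1,0,0,0],[0,0,-1,0,0,0],[0,0,-1,0,0,0],[0,0,-1,0,0,0],[0,0,0,0,0,0],[0,0,0,0,0,0]]'
python3 - <<'E'
from h import *
s=eyes.grab_frame("side");d=s["depth"];crop(s,(290,400,140,220),6,"s8.png")
W=np.array(s["world_to_cam"]);F=foc(s);v,u=np.nonzero(d>0);z=d[v,u]
P=(np.c_[(u-s["cx"])/F*z,-(v-s["cy"])/F*z,-z]-W[:3,3])@W[:3,:3]
m=(P[:,2]>.063)&(P[:,2]<.085)&(P[:,0]>.58)&(P[:,0]<.65)&(P[:,1]<-.16)&(P[:,1]>-.25)&(s["image"][v,u].max(1)<80)
print("knob",P[m].min(0),P[m].max(0),m.sum(),status.get_obs()["clock"])
E
```

```text
clock: 20.45
tcp_pos: [0.6353, -0.2017, 0.0275]
orientation: [2.215, 2.227, 0.0]
contact_force: [1.0, -0.1, -0.5]
grip_width: -0.0002
gripper_force: 0.3
clock: 21.35
tcp_pos: [0.6615, -0.2014, 0.1254]
orientation: [2.215, 2.227, 0.001]
contact_force: [0.2, 0.4, 0.2]
grip_width: 0.0002
gripper_force: 0.0
knob [ 0.61028076 -0.20463519  0.06431544] [ 0.62115992 -0.19397553  0.0797353 ] 22 21.4
```

View pics/s8.png

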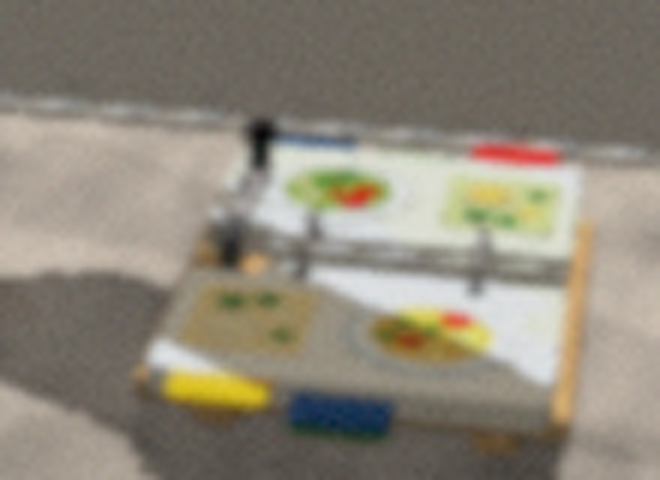

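The keeper lies over the right-hand board (knob at crop 262,135, x = 0.616, so nearly at the stop). The board is flat, with its red tab at (515,155), and the arm is clear.

```bash
python3 -c "
from bench import r
print(r.hand_in())"
```

```text
the job is handed in; nothing more can be done
None
```

The recipe board lies flat on the right-hand boards with the keeper swung over it almost to its stop, and I handed the job in at about 21 s with the arm clear. The measured force stayed within a couple of newtons. The tin, mug and onion were not touched as far as I saw, but I didn't re-measure them.

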